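# Set the fume extractor's damper lever to the red marker and start it

## Task

On the fume extractor, push the orange damper lever round its scale with a fingertip until its pointer lines up with the red marker, then press the green start button fully and let it spring back. Press the button only when the lever is on the marker. Push gently from one side with the fingers: do not pinch the lever, do not shift the red marker, push along or lift the extractor, or disturb the other things.

Things in the scene. Friction and masses are not known exactly. Their poses are not given: they have to be found in the camera images.
- extractor: Fume extractor, grey box 260 (x) by 380 (y) by 110 mm high, 4 kg, loose on rubber feet (stays put under pushes below 10 N). Origin: centre of its underside, z up, louvred front towards its -x. On its flat top: a round white scale plate with the damper (250 mm across, 6 mm thick, centred 50 mm to -y) and, at the +y end, a dark strip with the green button.
- damper_axis (a point): Point on the upright axis about which lever and red marker turn, at the top of the white plate (116 mm above the bench). Nine black scale ticks, 0.3 rad apart, lie on the plate along an arc on the extractor's front (-x) side.
- damper (a joint): Turn of the damper ring with its lever, rad, 0 to 2.4 (stops at both ends), growing clockwise seen from above. The lever points to the extractor's -y side at 0 (1.2 rad from its -x), to its -x at 1.2, to its +y side at 2.4. Starts between 0 and 0.4. Friction holds it where it is left, no spring; 1 to 3 N at the post moves it.
- lever_post (a point): Top centre of the lever's upright orange post, a cylinder 16 mm in diameter, 82 mm from the axis, top 46 mm above the white plate: push it sideways along the arc. The flat orange arm (12 mm wide, top 12 mm above the plate) and the aluminium ring (124 mm across, top 16 mm above the plate) lie lower.
- pointer_tip (a point): Outer end of the lever's narrow orange pointer, 105 mm from the axis and in line with the post; to be brought level with marker_tip.
- marker (a joint): Turn of the red marker about the same axis, rad, same zero and direction as joint damper: the lever is on the marker when both values are equal. Between 0.8 and 2.2. A stiff slide that must be left where it is.
- marker_tip (a point): Inner tip of the red marker, 107 mm from the axis. The marker is a red tab 11 mm wide lying 107 to 127 mm from the axis, its top only 9 mm above the white plate.
- start (a joint): Travel of the green start button, m: 0 released, 0.006 fully down. It springs back; fully down takes 5 N.
- start_top (a point): Centre of the top of the green start button, 32 mm across, press straight down; 142 mm to +y of the extractor's origin.
- flux_jar: Small amber jar, 34 mm across, 34 mm high, loose on the dark strip about 95 mm to +x of the button; leave alone. Origin: centre of its underside.
- tip_tin: Brass tin, 34 mm across, 14 mm high, loose on the dark strip about 95 mm to -x of the button; leave alone. Origin: centre of its underside.
- phone: Black phone lying on the bench, 72 by 150 by 9 mm; leave alone.
- multimeter: Yellow multimeter lying on the bench, 150 by 80 by 43 mm; leave alone.
- screwdriver: Red-handled screwdriver lying on the bench; leave alone.
- solder_spool: Steel-grey spool standing on the bench, 60 mm across, 42 mm high; leave alone.
- cleaner: Blue bottle with red cap, 56 mm across, 130 mm high; leave alone.

How it is judged:
By the outcome, as a careful person would: the job done as asked, in the order asked, and still so for the second after the job is handed in, with the robot touching nothing.
It also fails if it takes over 51 s, if anything falls off the work surface, if the arm or the gripper's body presses on something with over 40 N, if the wrist force passes 120 N, or if a joint passes its speed limit or range.

## Robot

A 6-joint arm with a two-finger parallel gripper is mounted at the origin on the work surface. World frame = base frame: x ahead of the robot, y to its left, z up, the work surface at z = 0. Lengths are in m, angles in rad, forces in N, time in s.
With the tool pointing down it reaches from about 0.35 to 0.975 m from the base axis. Payload 17.4 kg.
Tool frame: the origin (TCP) lies midway between the tips of the shut fingers; the grasp point (between the pads) lies bot.grip_point_offset behind it (bot.grip_point_offset is the distance from the TCP to the grasp point, in m); z points along the fingers, y is the line along which they close (so a half turn about z gives the same grasp; the last joint's range is limited). The gripper opens to 85 mm and grips with 20 to 120 N. Pads are 22 mm wide; open, the fingers measure 114 mm over their backs; the gripper's body (76 mm by 85 mm) begins 54 mm behind the grasp point. The pads swing forward as they close: fully open they stand 13 mm farther back than shut.
Start: joints at [1.087, 0.116, 1.442, -0, 1.584, -0.038], TCP at [0.291, 0.609, 0.231] pointing down, gripper open.
Joint ranges: [-2.83, 2.83], [-0.83, 2.19], [0.07, 2.5], [-1.14, 4.28], [0.01, 3], [-2.97, 2.97]. Speed limits (rad/s): [1.89, 1.89, 2.22, 3.14, 3.14, 3.14].

## Interface

Orientations are given as a 3x3 rotation matrix whose columns are the frame's x, y, z axes.
In Python, from cell import bot gives the robot as it stands.
- The arm moves only by the shell command python3 -m crank 'ROWS'. ROWS is text: rows parted by semicolons, each of 7 numbers parted by spaces: the shift along the tool's x, y, z in mm, then the turn, a rotation vector about the tool's x, y, z in degrees, then the opening, from -1 (shut) to 1 (fully open). A call has 1 to 10 rows; each row is the pose to reach, as a shift and turn from the pose commanded when the call began, along the tool's axes at that moment; what a row does not reach only later rows make up. A row lasts 1/10 s, in which the tool goes at most 50 mm and 8.59 degrees, less where a joint would pass 70% of its speed; a pose out of reach is approached as far as the arm can. A call with a gripper value outside its range is refused whole. The fingers move at their own pace and stop on an object; the grip force is fixed at half the most. Time passes only in rows, so rows that repeat a pose let the fingers close. It gives the time, the measured TCP pose, the force, the opening and the grip force at its end, in the units of the state.
- bot.sense(): the state, without advancing time (a new reading comes with each control period).
- bot.read_camera(name): name is "scene" or "top" or "wrist"; returns the picture (480x640x3 uint8, blue, green, red); there is no depth.
- bot.camera_params(name): a dict with "intrinsics" (3x3 intrinsics, pixels), "extrinsics" (4x4, takes a point from world to camera coordinates). Camera axes: x right, y down, z forward; pixel columns grow to the right and rows downward; lengths in m; the calibration is good to about 2 mm. A picture is of the moment at which its call begins: read the wrist's pose just before it. camera_params takes no time and is no camera call; for the wrist camera it gives the pose at the moment of the call.
- bot.finish_job(): hands the job in; it is judged then, once.
The state is a dict: "time_s": time; "q": joint angles; "joint_vel": joint speeds; "effort": joint torques, N m; "tool_pos": TCP position; "orientation": TCP orientation; "ft_force": force on the tool from outside, world axes, zero at the start; "torque": the same for the moment, N m; "finger_gap": finger opening in m; "finger_force": force on a finger pad.
Only numpy, scipy, OpenCV 4.12 (cv2) and the standard library are available. Lean on these libraries where they do the work, as an engineer would, in place of code of your own. Each camera call takes 0.05 s, during which the arm holds its last target. There are 200 camera calls.

## Working session

There is one attempt and no reset: what is moved stays moved. The work goes in short steps, Python scripts to look and compute and a shell command to move; the robot and the scene stay as the last step left them, time stands still between calls to the robot, and variables do not carry over. Pictures are saved under pics/ and viewed, at most 10 in all, crops included, and the job is handed in when it is done.

```bash
ls; mkdir -p pics; python3 - <<'E'
from cell import bot
import cv2
s=bot.sense(); print(s['time_s'],s['tool_pos'],s['orientation'],s['finger_gap'],bot.grip_point_offset)
for n in ('top','scene'):
    cv2.imwrite(f'pics/{n}0.png',bot.read_camera(n)); p=bot.camera_params(n); print(n,p['intrinsics'],p['extrinsics'])
E
```

```text
pics
0.0 [0.29097279 0.60885985 0.23056256] [[-9.02268036e-01  4.31175264e-01 -5.31726171e-04]
 [ 4.31175591e-01  9.02267421e-01 -1.05411937e-03]
 [ 2.52490018e-05 -1.18036556e-03 -9.99999303e-01]] 0.08565690557552144 0.0187
top [[597.19485248   0.         322.2563852 ]
 [  0.         597.19485248 240.46135048]
 [  0.           0.           1.        ]] [[ 0.00971094 -0.99993129 -0.00656569  0.00553942]
 [-0.9809459  -0.00825203 -0.19410575  0.56401037]
 [ 0.19403823  0.00832553 -0.98095864  1.69028344]
 [ 0.          0.          0.          1.        ]]
scene [[553.21792505   0.         319.60323741]
 [  0.         553.21792505 247.64914811]
 [  0.           0.           1.        ]] [[-0.43486686  0.90041934 -0.0116547   0.22345324]
 [ 0.59214919  0.27618599 -0.7570209  -0.22159416]
 [-0.67841739 -0.33610462 -0.65328671  1.63463691]
 [ 0.          0.          0.          1.        ]]
```

View pics/top0.png

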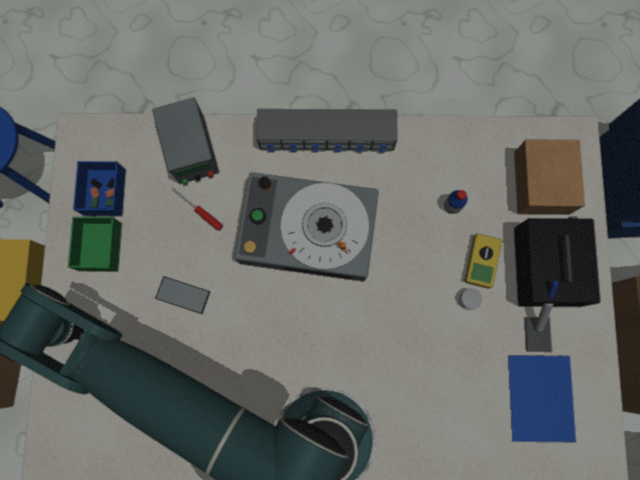

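View pics/scene0.png

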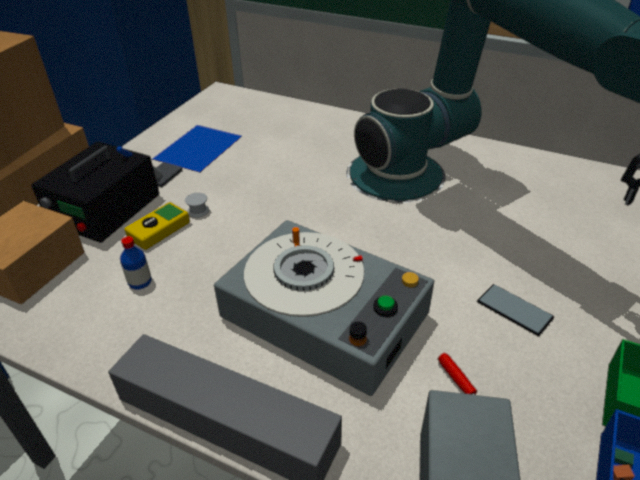

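The top view shows the damper axis near (324,225), the lever post at (342,245), the marker at (292,252) and the button at (258,215). The scene view agrees. Next I turn these pixels into positions.

```bash
cat > h.py <<'E'
import numpy as np, cv2
from cell import bot
def bp(p,uv,z):
    K,E=np.array(p['intrinsics']),np.array(p['extrinsics']); R,t=E[:3,:3],E[:3,3]
    d=R.T@np.linalg.solve(K,[uv[0],uv[1],1]); c=-R.T@t
    return c+d*(z-c[2])/d[2]
def proj(p,X):
    K,E=np.array(p['intrinsics']),np.array(p['extrinsics']); v=K@(E[:3,:3]@np.array(X)+E[:3,3]); return v[:2]/v[2]
def blobs(im,lo,hi,minA=4):
    h=cv2.cvtColor(im,cv2.COLOR_BGR2HSV); m=cv2.inRange(h,np.array(lo),np.array(hi))
    n,l,s,c=cv2.connectedComponentsWithStats(m); return [(c[i].round(1),s[i]) for i in range(1,n) if s[i][4]>=minA],m
def totool(s,dw): return 1000*np.array(s['orientation']).T@np.array(dw)
E
python3 - <<'E'
from h import *
im=cv2.imread('pics/top0.png'); p=bot.camera_params('top')
sub=im.copy(); mask=np.zeros_like(im); mask[165:285,230:385]=1; sub*=mask
for n,lo,hi,z in (('red',(0,150,80),(6,255,255),.124),('red2',(172,150,80),(180,255,255),.124),('orange',(7,150,80),(20,255,255),.14),('green',(45,120,50),(80,255,255),.12)):
    for c,s in blobs(sub,lo,hi)[0]: print(n,c,s,bp(p,c,z).round(4))
g=cv2.inRange(sub,(140,140,140),(255,255,255)); cs=max(cv2.findContours(g,0,2)[0],key=cv2.contourArea)
h=cv2.convexHull(cs); e=cv2.fitEllipse(h); print(e, bp(p,e[0],.116))
E
```

```text
red [291.6 250.7] [290 249   4   4  10] [0.5204 0.0955 0.124 ]
orange [341.7 244.9] [338 242   8   9  30] [ 0.5351 -0.0441  0.14  ]
green [257.  214.7] [252 209  11  12 103] [0.6241 0.1961 0.12  ]
((348.9631042480469, 220.10011291503906), (32.60483169555664, 67.66954803466797), 165.64878845214844) [ 0.61145881 -0.06507168  0.116     ]
```

```bash
python3 -m crank '-50 -42 -30 0 0 0 -1;-100 -85 -60 0 0 4 -1;-150 -127 -90 0 0 8 -1;-190 -161 -110 0 0 12 -1;-230 -195 -120 0 0 16 -1;-270 -229 -130 0 0 20 -1;-310 -263 -140 0 0 25 -1;-350 -297 -150 0 0 25 -1;-380 -322 -150 0 0 25 -1;-400 -339 -150 0 0 25 -1'
python3 - <<'E'
from h import *
s=bot.sense(); print(s['tool_pos'],s['orientation'].round(3) if hasattr(s['orientation'],'round') else s['orientation'])
E=np.array(bot.camera_params('wrist')['extrinsics']); R=np.array(s['orientation'])
c=-E[:3,:3].T@E[:3,3]; print('cam in tool',R.T@(c-s['tool_pos']), (R.T@E[:3,:3].T).round(2), bot.camera_params('wrist')['intrinsics'])
p=bot.camera_params('top'); print(bp(p,(324.5,225),.13), totool(s,np.array([.56,.03,.40])-s['tool_pos']))
E
```

```text
time_s: 1.1
tool_pos: [0.4859, 0.1736, 0.3765]
orientation: [[-0.636, 0.772, 0.0], [0.772, 0.636, 0.0], [-0.0, 0.0, -1.0]]
ft_force: [1.2, 0.8, 0.0]
finger_gap: 0.0002
finger_force: 0.0
[0.48589777 0.17362736 0.37645593] [[-0.636  0.772  0.   ]
 [ 0.772  0.636  0.   ]
 [-0.     0.    -1.   ]]
cam in tool [ 0.06996326 -0.00018299 -0.14303173] [[ 0.   -0.96 -0.27]
 [ 1.    0.    0.  ]
 [-0.   -0.27  0.96]] [[411.68839844   0.         319.47860232]
 [  0.         411.68839844 237.01847629]
 [  0.           0.           1.        ]]
[0.59349304 0.00414559 0.13      ] [-157.98515981  -34.07445203  -23.53517239]
```

```bash
python3 -m crank '-45 2 0 0 0 0 -1;-90 3 0 0 0 0 -1;-130 5 0 0 0 0 -1;-155 5 0 0 0 0 -1;-155 5 0 0 0 0 -1;-155 5 0 0 0 0 -1'
python3 - <<'E'
from h import *
import json
p=bot.camera_params('wrist'); im=bot.read_camera('wrist'); cv2.imwrite('pics/w1.png',im)
json.dump({k:np.array(v).tolist() for k,v in p.items() if k in('intrinsics','extrinsics')},open('w1.json','w'))
for n,lo,hi,z in (('red',(0,150,80),(6,255,255),.125),('orange',(7,150,80),(20,255,255),.13),('green',(45,120,50),(80,255,255),.12)):
    for c,s in blobs(im,lo,hi,15)[0]: print(n,c,s,bp(p,c,z).round(4))
E
```

```text
time_s: 1.7
tool_pos: [0.588, 0.0588, 0.3754]
orientation: [[-0.635, 0.773, -0.001], [0.773, 0.635, 0.0], [0.001, -0.001, -1.0]]
ft_force: [-0.5, -0.2, -0.7]
finger_gap: -0.0001
finger_force: 0.0
red [513.4   7. ] [ 480    0   93   21 1052] [0.6124 0.2908 0.125 ]
red [618.   82.8] [607  73  21  19 204] [0.7298 0.3083 0.125 ]
red [286.9 119.5] [282 110  11  22 177] [0.5198 0.0944 0.125 ]
orange [381.6  16.8] [ 364    0   38   39 1079] [0.5304 0.212  0.13  ]
orange [483.5 183.4] [479 170  14  29  97] [0.6997 0.1671 0.13  ]
orange [192.7 240.7] [186 237  16   7  55] [ 0.5195 -0.0542  0.13  ]
orange [224.4 242.7] [221 237   7  11  45] [ 0.5448 -0.0361  0.13  ]
orange [198.2 252.4] [191 245  16  15 178] [ 0.5306 -0.0607  0.13  ]
green [443.3 103.8] [ 425   86   37   37 1037] [0.6222 0.1967 0.12  ]
green [ 20.7 416.9] [   0  395   47   45 1031] [ 0.4867 -0.3579  0.12  ]
```

View pics/w1.png

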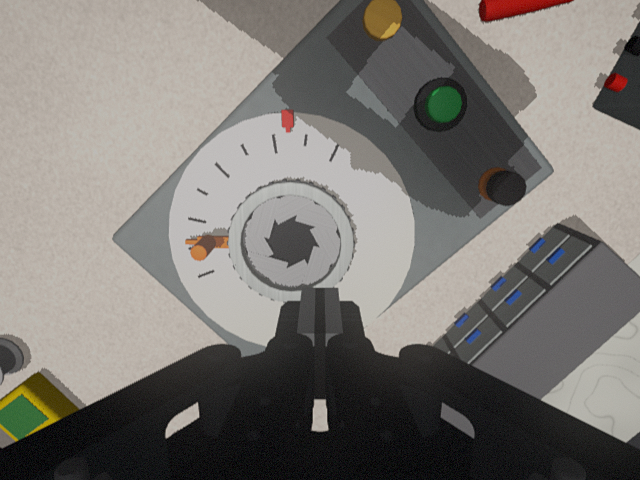

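The wrist view shows the plate circle centred near (293,241), the post top at (199,254), the pointer end at (187,241), the marker at (287,119) and the button at (443,104). I'll fit the plate circle.

```bash
cat > ang.py <<'E'
from h import *
from scipy.optimize import least_squares
def axis(im,p,guess):
    # radial search for plate's outer edge (white inside -> darker outside) around the guess
    g=im.min(axis=2).astype(float); P=[]
    for a in np.arange(0,2*np.pi,.03):
        rs=np.arange(.112,.138,.0005)
        v=[]
        for r in rs:
            u=proj(p,[guess[0]+r*np.cos(a),guess[1]+r*np.sin(a),.116])
            if not(0<=u[0]<639 and 0<=u[1]<479): v=None;break
            v.append(cv2.getRectSubPix(g.astype(np.float32),(1,1),(float(u[0]),float(u[1])))[0,0])
        if v is None: continue
        v=np.array(v); d=v[:-6]-v[6:]; i=d.argmax()
        if d[i]>35: P.append([guess[0]+rs[i+3]*np.cos(a),guess[1]+rs[i+3]*np.sin(a)])
    P=np.array(P); f=lambda c:np.hypot(*(P-c).T)-.125
    s=least_squares(f,guess[:2],loss='soft_l1',f_scale=.001); return s.x,len(P),np.median(abs(f(s.x)))
def dang(axis,ptA,ptB): # clockwise angle A->B
    a=np.arctan2(*(np.array(ptA)[:2]-axis)[::-1]); b=np.arctan2(*(np.array(ptB)[:2]-axis)[::-1]); return (a-b)%(2*np.pi)
E
python3 - <<'E'
from ang import *
import json
p=json.load(open('w1.json')); im=cv2.imread('pics/w1.png')
c,n,m=axis(im,p,(.5935,.004)); print(c,n,m); c,n,m=axis(im,p,c); print(c,n,m)
mk=bp(p,(286.9,119.5),.124)[:2]; post=bp(p,(199,254),.162)[:2]; tip=bp(p,(186.5,241.5),.126)[:2]; bt=bp(p,(443.3,103.8),.118)[:2]
print('radii mk(.117) post(.082) tip(.105) bt(.192)',[round(float(np.hypot(*(x-c))),4) for x in(mk,post,tip,bt)])
print('mk,post,tip,bt',mk,post,tip,bt)
print('world ang deg',[np.degrees(np.arctan2(*(x-c)[::-1]))%360 for x in(mk,post,tip,bt)])
cr=im[60:290,150:350]; cv2.imwrite('pics/w1c.png',cv2.resize(cr,None,fx=2.6,fy=2.6))
E
```

```text
[0.5959231  0.00398403] 178 0.0003295161701303423
[0.59591462 0.00405386] 178 0.00044033699433534274
radii mk(.117) post(.082) tip(.105) bt(.192) [0.1181, 0.0811, 0.1036, 0.1949]
mk,post,tip,bt [0.51977123 0.09439512] [ 0.53312325 -0.047231  ] [ 0.51497352 -0.06053261] [0.62261157 0.19712951]
world ang deg [np.float64(130.1255885447256), np.float64(219.24023387080783), np.float64(218.58791054178562), np.float64(82.12751583272441)]
```

```bash
python3 -m crank '-25 -35 15 0 0 0 -1;-50 -70 35 0 0 0 -1;-75 -100 60 0 0 0 -1;-83 -110 100 0 0 0 -1;-83 -110 140 0 0 0 -1;-83 -110 180 0 0 0 -1;-83 -110 210 0 0 0 -1;-83 -110 225 0 0 0 -1;-83 -110 233 0 0 0 -1;-83 -110 233 0 0 0 -1'
python3 - <<'E'
from ang import *
im=bot.read_camera('wrist'); cv2.imwrite('pics/w2.png',im); s=bot.sense(); print(s['time_s'],s['tool_pos'],s['ft_force'])
R=np.array(s['orientation']); c=np.array([.5959,.0041])
v=np.array(s['tool_pos'])[:2]-c
# finger TCP angle & radius relative axis; where contact occurs
print(np.hypot(*v),np.degrees(np.arctan2(v[1],v[0]))%360, np.degrees(np.arctan2(R[1,0],R[0,0])))
E
```

```text
time_s: 2.75
tool_pos: [0.5559, -0.0745, 0.1433]
orientation: [[-0.636, 0.772, 0.0], [0.772, 0.636, -0.0], [-0.0, 0.0, -1.0]]
ft_force: [0.5, -0.6, 0.0]
finger_gap: -0.0
finger_force: 0.0
2.8 [ 0.55617927 -0.07466158  0.14418972] [-0.13434346  0.63661755  0.28689157]
0.08821067212141415 243.23746003038428 129.48497453069456
```

View pics/w2.png

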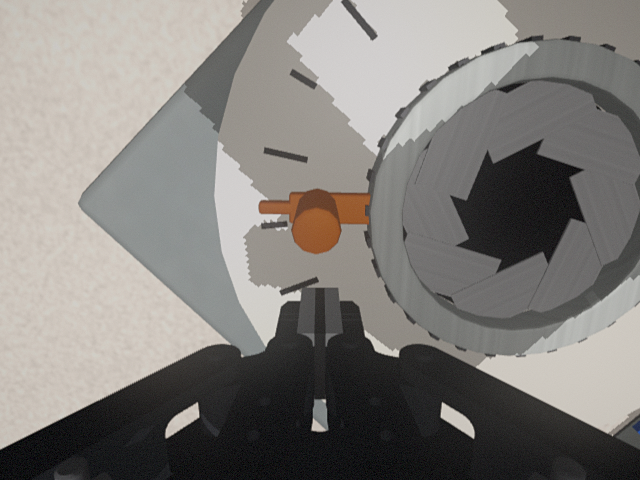

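The fingertips, at about (321,310), are right behind the post at (317,230), and the tool x axis lies along the tangent. I'll push along the arc.

```bash
python3 -m crank '10 0 0 0 0 0 -1;17 0 0 0 0 0 -1;24 -1.5 0 0 0 5 -1;31.5 -2 0 0 0 10 -1;39 -2 0 0 0 15 -1;46 -1.5 0 0 0 20 -1;53.5 -0.5 0 0 0 25 -1;60.5 1.5 0 0 0 30 -1;67.5 4 0 0 0 35 -1;74 7 0 0 0 40 -1'
cat > look.py <<'E'
import sys
from ang import *
c=np.array([.5959,.0041])
p=bot.camera_params('wrist'); im=bot.read_camera('wrist'); cv2.imwrite(f'pics/{sys.argv[1]}.png',im); s=bot.sense(); R=np.array(s['orientation'])
v=np.array(s['tool_pos'])[:2]-c; a=np.arctan2(R[1,0],R[0,0]); t=R[:2,0]; r=np.array([-t[1],t[0]])
print(s['time_s'],'F',s['ft_force'].round(2),'radial',v@r,'behind',v@t,'phi',np.degrees(a)+90,'z',s['tool_pos'][2])
try: c2=axis(im,p,c); print('axis',c2)
except Exception as e: print(e)
for n,lo,hi,z in (('red',(0,150,60),(6,255,255),.124),('orange',(7,150,60),(20,255,255),.162)):
    for b,q in blobs(im,lo,hi,60)[0]:
        w=bp(p,b,z)[:2]-c; print(n,b,q,'r',np.hypot(*w).round(4),'ang',np.degrees(np.arctan2(w[1],w[0])).round(2)%360)
E
python3 look.py w3
```

```text
time_s: 3.8
tool_pos: [0.514, -0.0128, 0.1439]
orientation: [[0.013, 1.0, 0.002], [1.0, -0.013, -0.0], [-0.0, 0.002, -1.0]]
ft_force: [1.6, -1.7, -0.1]
finger_gap: 0.0
finger_force: 1.0
3.85 F [-0.58 -0.4  -0.72] radial 0.08173696380555853 behind -0.01770921467662771 phi 178.9602884662033 z 0.14391897498059386
axis (array([0.59543551, 0.00348382]), 47, np.float64(0.0005067303993154804))
red [335.3  15.7] [ 307    0   51   41 1166] r 0.1163 ang 130.39
orange [331.1 265. ] [ 297  231   74   71 2806] r 0.0788 ang 174.22
orange [287.  246.9] [264 234  44  28 526] r 0.0934 ang 171.25
```

View pics/w3.png

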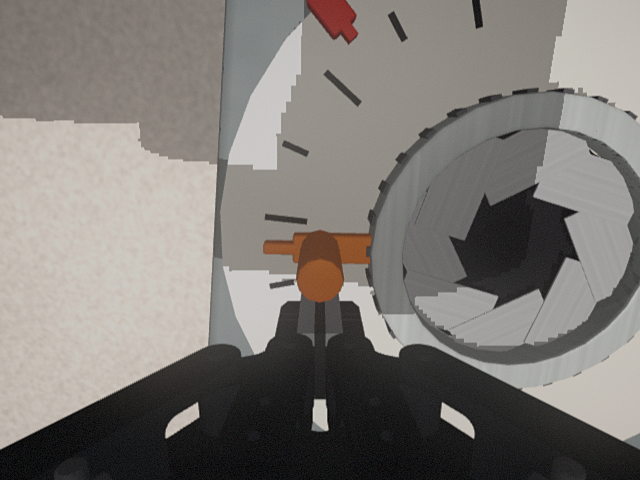

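The post is in contact at about (320,280), and the marker is still at 130.2°. I'll carry on along the arc and stop short of the marker.

```bash
python3 -m crank '7 -1.5 0 0 0 5 -1;14.5 -2 0 0 0 10 -1;22 -2 0 0 0 15 -1;29 -1 0 0 0 20 -1;36.5 0 0 0 0 25 -1;43.5 2 0 0 0 30 -1;50.5 4.5 0 0 0 35 -1;53.5 6 0 0 0 37.5 -1;53.5 6 0 0 0 37.5 -1'
python3 look.py w4
```

```text
time_s: 4.75
tool_pos: [0.5206, 0.0406, 0.1435]
orientation: [[0.615, 0.788, 0.001], [0.788, -0.615, 0.0], [0.0, 0.0, -1.0]]
ft_force: [0.7, 0.2, 1.2]
finger_gap: -0.0002
finger_force: 0.0
4.8 F [ 0.39 -0.16 -0.36] radial 0.08169494392514193 behind -0.017627024963165157 phi 142.1175042283013 z 0.14340839458592078
axis (array([0.59592009, 0.00412768]), 45, np.float64(0.0009783952448600142))
red [236.3 191. ] [ 213  174   53   34 1159] r 0.1182 ang 129.99
orange [322.4 260.8] [ 265  231  107   71 3646] r 0.082 ang 136.09
```

View pics/w4.png

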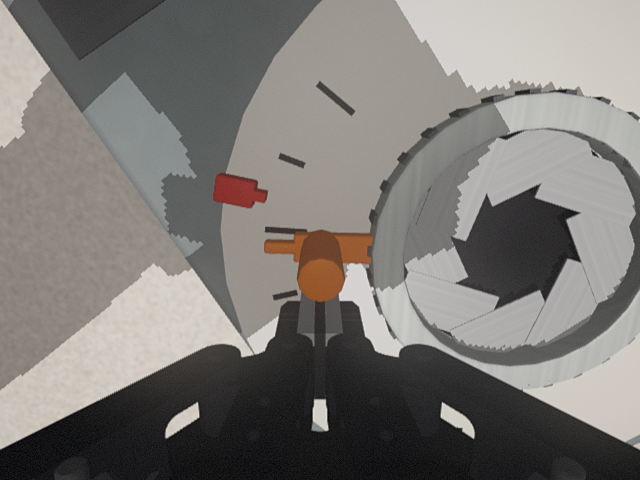

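The pointer tip is at (264,246) and the marker's inner tip at (266,196). I'll measure the angle left between them.

```bash
cat > rem.py <<'E'
import sys
from ang import *
p=bot.camera_params('wrist'); c=np.array([.5959,.0041])
im=cv2.imread(f'pics/{sys.argv[1]}.png')
def A(u,z):
    w=bp(p,u,z)[:2]-c; return np.hypot(*w).round(4),np.degrees(np.arctan2(w[1],w[0])).round(2)
m=blobs(im,(7,150,60),(20,255,255))[1]; x=np.where((m>0).sum(0)>3)[0][0]
ys,xs=np.where(m[:,x:x+18]>0); u=(x,ys.mean()); print('pointer',(x,x+8,ys.mean()),A((x,ys.mean()),.126),A((x+8,ys.mean()),.126),A((x+8,ys.mean()),.122))
m=blobs(im,(0,150,60),(6,255,255))[1]; n,l,st,ce=cv2.connectedComponentsWithStats(m); i=1+st[1:,4].argmax(); print('marker',ce[i],A(ce[i],.124),A(ce[i],.121))
s=bot.sense(); print('post by finger geometry: phi',np.degrees(np.arctan2(s['orientation'][1][0],s['orientation'][0][0]))+90)
E
python3 rem.py w4
```

```text
pointer (np.int64(265), np.int64(273), np.float64(246.46046511627907)) (np.float64(0.1046), np.float64(140.94)) (np.float64(0.1014), np.float64(140.9)) (np.float64(0.1018), np.float64(141.6))
marker [236.25625539 190.97670406] (np.float64(0.1181), np.float64(130.09)) (np.float64(0.1186), np.float64(130.39))
post by finger geometry: phi 142.1175042283013
```

```bash
python3 -m crank '3 -0.5 0 0 0 2 -1;6 -1 0 0 0 4 -1;8.5 -1.5 0 0 0 6 -1;11 -1.5 0 0 0 7.5 -1;13 -2 0 0 0 9 -1;13 -2 0 0 0 9 -1'
python3 look.py w5; python3 rem.py w5; python3 -c "
import cv2;i=cv2.imread('pics/w5.png')[190:310,190:390];cv2.imwrite('pics/w5c.png',cv2.resize(i,None,fx=4,fy=4))"
```

```text
time_s: 5.4
tool_pos: [0.5272, 0.0517, 0.143]
orientation: [[0.732, 0.681, 0.0], [0.681, -0.732, 0.0], [0.0, 0.0, -1.0]]
ft_force: [0.3, 0.2, -0.2]
finger_gap: 0.0
finger_force: 0.0
5.45 F [ 0.41  0.56 -0.11] radial 0.0816668850763886 behind -0.01785767036941519 phi 133.0092860022059 z 0.14300850671282594
axis (array([0.59569937, 0.00405945]), 45, np.float64(0.0009111479959237889))
red [232.2 235.1] [ 211  220   51   29 1077] r 0.1182 ang 129.99
orange [26.5 20.4] [   0    0   60   47 2304] r 0.1798 ang 107.46
orange [321.9 261.8] [ 264  231  108   72 3683] r 0.082 ang 127.44
pointer (np.int64(0), np.int64(8), np.float64(21.620204603580564)) (np.float64(0.2125), np.float64(109.53)) (np.float64(0.2099), np.float64(109.23)) (np.float64(0.2127), np.float64(109.32))
marker [232.22005571 235.12349118] (np.float64(0.1182), np.float64(130.03)) (np.float64(0.1188), np.float64(130.44))
post by finger geometry: phi 133.0092860022059
```

View pics/w5c.png

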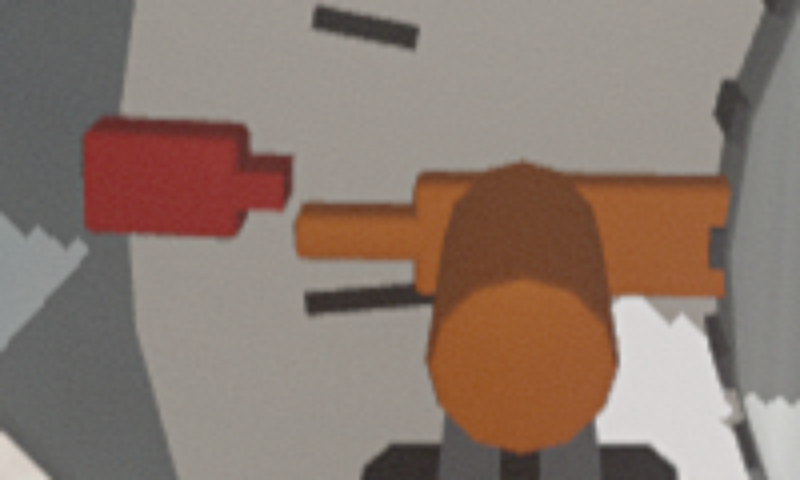

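```bash
cat > fin.py <<'E'
from ang import *
import sys
p=bot.camera_params('wrist'); c=np.array([.5959,.0041])
def A(u,z):
    w=bp(p,u,z)[:2]-c; return np.hypot(*w).round(4),np.degrees(np.arctan2(w[1],w[0])).round(2)
P=[float(x) for x in sys.argv[1:]]
print('pointer',[(z,A(P[:2],z)) for z in(.124,.126,.128)]); print('post',A(P[2:4],.162)); print('mtip',A(P[4:6],.125))
E
python3 fin.py 264.3 248.3 320.6 281.5 262 237.5
```

```text
pointer [(0.124, (np.float64(0.1051), np.float64(132.72))), (0.126, (np.float64(0.1049), np.float64(132.38))), (0.128, (np.float64(0.1046), np.float64(132.04)))]
post (np.float64(0.082), np.float64(132.17))
mtip (np.float64(0.1059), np.float64(130.07))
```

```bash
python3 -m crank '1 0 0 0 0 0.5 -1;2 -0.5 0 0 0 1 -1;3 -0.5 0 0 0 2 -1;3 -0.5 0 0 0 2 -1'
python3 look.py w6; python3 -c "
import cv2;i=cv2.imread('pics/w6.png')[190:310,190:390];cv2.imwrite('pics/w6c.png',cv2.resize(i,None,fx=4,fy=4))"
```

```text
time_s: 5.85
tool_pos: [0.529, 0.0541, 0.143]
orientation: [[0.756, 0.655, -0.0], [0.655, -0.756, 0.0], [-0.0, -0.0, -1.0]]
ft_force: [0.1, 0.3, 0.7]
finger_gap: 0.0003
finger_force: 0.3
5.9 F [-0.43  0.48  0.63] radial 0.08162215467636659 behind -0.01776181619180851 phi 130.95485902594444 z 0.14293069773475944
axis (array([0.59635966, 0.00443448]), 44, np.float64(0.000651579944776548))
red [232.6 245. ] [ 211  231   50   27 1038] r 0.1181 ang 129.96
orange [23.9 30.7] [   0    0   54   67 3016] r 0.1797 ang 106.3
orange [311.8 266.7] [ 264  231   80   73 2800] r 0.085 ang 126.66
orange [352.9 248. ] [323 232  49  32 907] r 0.0729 ang 120.98
```

View pics/w6c.png

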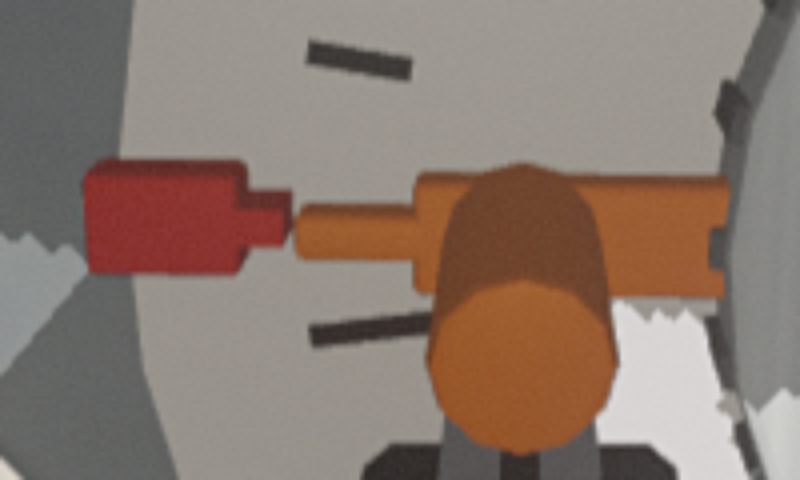

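```bash
python3 fin.py 264.3 248.3 320.6 281.8 262 246.6
```

```text
pointer [(0.124, (np.float64(0.1051), np.float64(130.63))), (0.126, (np.float64(0.1048), np.float64(130.29))), (0.128, (np.float64(0.1045), np.float64(129.94)))]
post (np.float64(0.082), np.float64(130.13))
mtip (np.float64(0.1059), np.float64(130.07))
```

The pointer and post are at 130.1–130.3°, and the marker is at 130.07°, so the lever is on the marker. I'll back off, go up and move over the button.

```bash
python3 -m crank '-15 0 0 0 0 0 -1;-15 0 -40 0 0 0 -1;-15 0 -80 0 0 0 -1;20 -8 -90 0 0 0 -1;60 -20 -90 0 0 0 -1;105 -32 -90 0 0 0 -1;145 -44 -90 0 0 0 -1;162 -47 -80 0 0 0 -1;162 -47 -50 0 0 0 -1;162 -47 -50 0 0 0 -1'
python3 - <<'E'
from ang import *
im=bot.read_camera('wrist'); p=bot.camera_params('wrist'); s=bot.sense(); print(s['tool_pos'],s['ft_force'])
cv2.imwrite('pics/w7.png',im)
for b,q in blobs(im,(45,120,50),(80,255,255),100)[0]: print(b,q,[bp(p,b,z)[:2].round(4) for z in(.12,.128)])
print(proj(p,s['tool_pos']))
E
```

```text
time_s: 6.9
tool_pos: [0.619, 0.1951, 0.1889]
orientation: [[0.755, 0.656, -0.006], [0.656, -0.755, -0.002], [-0.005, -0.002, -1.0]]
ft_force: [-0.9, -0.2, -1.0]
finger_gap: 0.0001
finger_force: 0.0
[0.61944914 0.19500056 0.19141028] [-0.69547261 -0.96004322  0.80064051]
[324.4 254.6] [ 295  224   60   62 2923] [array([0.6193, 0.1923]), array([0.6212, 0.1941])]
[321.26737634 309.35702927]
```

View pics/w7.png

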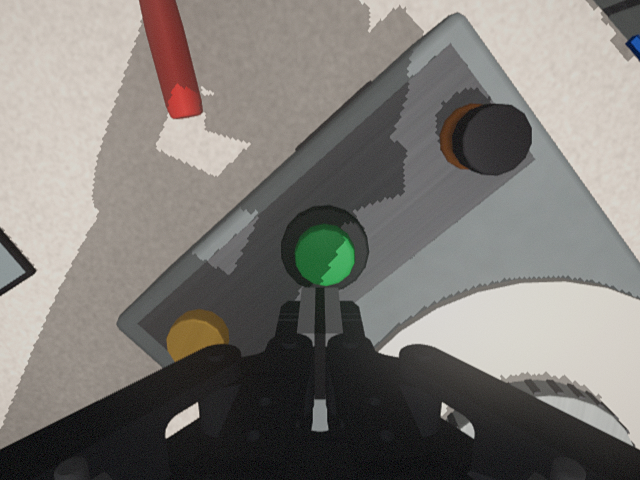

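The fingertips are centred over the green button, blob at (324,255), which is consistent with a top at about z 0.128. I'll descend.

```bash
python3 -m crank '1 0 25 0 0 0 -1;1 0 45 0 0 0 -1;1 0 55 0 0 0 -1;1 0 58 0 0 0 -1;1 0 58 0 0 0 -1;1 0 58 0 0 0 -1'
python3 -m crank '0 0 1 0 0 0 -1;0 0 2 0 0 0 -1;0 0 3 0 0 0 -1;0 0 4 0 0 0 -1;0 0 4 0 0 0 -1'
```

```text
time_s: 7.55
tool_pos: [0.6217, 0.1963, 0.1365]
orientation: [[0.755, 0.655, 0.002], [0.655, -0.755, 0.0], [0.002, 0.001, -1.0]]
ft_force: [0.4, -0.3, 1.3]
finger_gap: -0.0003
finger_force: 0.0
time_s: 8.05
tool_pos: [0.6213, 0.1964, 0.131]
orientation: [[0.755, 0.656, 0.0], [0.656, -0.755, 0.0], [0.0, 0.0, -1.0]]
ft_force: [-0.0, -0.4, 1.3]
finger_gap: -0.0
finger_force: 1.0
```

```bash
python3 -m crank '0 0 1 0 0 0 -1;0 0 2 0 0 0 -1;0 0 3 0 0 0 -1;0 0 3 0 0 0 -1;0 0 3 0 0 0 -1'
python3 -m crank '0 0 0.5 0 0 0 -1;0 0 1 0 0 0 -1;0 0 1.5 0 0 0 -1;0 0 1.5 0 0 0 -1'
```

```text
time_s: 8.55
tool_pos: [0.6213, 0.1964, 0.1281]
orientation: [[0.755, 0.656, 0.0], [0.656, -0.755, 0.0], [0.0, 0.0, -1.0]]
ft_force: [-1.1, 0.3, 3.5]
finger_gap: 0.0
finger_force: 1.8
time_s: 8.95
tool_pos: [0.6213, 0.1964, 0.1265]
orientation: [[0.755, 0.656, 0.0], [0.656, -0.755, 0.0], [0.0, 0.0, -1.0]]
ft_force: [0.2, 1.7, 3.9]
finger_gap: -0.0002
finger_force: 2.3
```

```bash
python3 -m crank '0 0 0.5 0 0 0 -1;0 0 1 0 0 0 -1;0 0 1.5 0 0 0 -1;0 0 1.5 0 0 0 -1'
python3 -m crank '0 0 0.5 0 0 0 -1;0 0 1 0 0 0 -1;0 0 1 0 0 0 -1'
```

```text
time_s: 9.35
tool_pos: [0.6214, 0.1964, 0.1259]
orientation: [[0.755, 0.656, 0.001], [0.656, -0.755, 0.0], [0.001, 0.0, -1.0]]
ft_force: [-2.5, -0.4, 12.1]
finger_gap: 0.0002
finger_force: 5.9
time_s: 9.65
tool_pos: [0.6215, 0.1964, 0.1258]
orientation: [[0.755, 0.655, 0.001], [0.655, -0.755, 0.0], [0.001, 0.001, -1.0]]
ft_force: [-6.3, -1.3, 17.8]
finger_gap: 0.0002
finger_force: 9.3
```

The button bottoms at z 0.126 with the force climbing to 18 N, so it is fully down. I'll release it and clear.

```bash
python3 -m crank '0 0 -4 0 0 0 -1;0 0 -12 0 0 0 -1;0 0 -40 0 0 0 -1;0 0 -80 0 0 0 -1;0 0 -120 0 0 0 -1;-30 0 -160 0 0 0 -1;-70 0 -200 0 0 0 -1;-110 0 -220 0 0 0 -1;-110 0 -220 0 0 0 -1;-110 0 -220 0 0 0 -1'
python3 look.py w8
```

```text
time_s: 10.65
tool_pos: [0.5379, 0.1238, 0.3447]
orientation: [[0.756, 0.655, 0.001], [0.655, -0.756, 0.0], [0.001, 0.001, -1.0]]
ft_force: [0.4, 0.2, -0.9]
finger_gap: 0.0001
finger_force: 0.0
10.7 F [-0.6  -0.39  0.5 ] radial 0.12856339047249812 behind 0.03513392433843428 phi 130.9361851531661 z 0.34338170573035826
axis (array([0.59581089, 0.0039949 ]), 204, np.float64(0.0005204925190496756))
red [220.7   3.6] [209   0  24  11 159] r 0.2832 ang 87.99
red [331.  235.7] [322 231  22  11 181] r 0.1185 ang 129.86
orange [410.3   9. ] [396   0  36  16 191] r 0.1914 ang 60.64
orange [233.1 134.2] [218 120  39  38 475] r 0.2167 ang 105.32
orange [355.5 237.6] [347 233  17  10  83] r 0.1001 ang 124.52
orange [380.1 244.1] [368 232  26  25 353] r 0.0792 ang 126.88
```

View pics/w8.png

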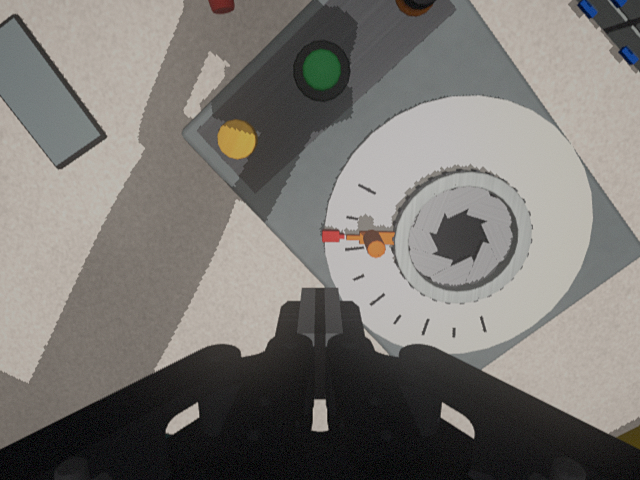

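The final view shows the pointer at (348,237) in line with the marker at (331,236). The button at (322,70) is released, the extractor axis has not moved, and the arm is clear.

```bash
python3 -c "
from cell import bot; print(bot.finish_job())"
```

```text
the job is handed in; nothing more can be done
None
```

The lever is on the red marker to within about 0.3° by camera measurement; I then pressed the green button fully, it sprang back, and I handed the job in at about 11 s with the arm clear. No verdict came back.

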